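Clamp a bearing with a sliding fence and a wing nut

ROBOT

A 6-joint arm with a two-finger parallel gripper is mounted at the origin on the work surface. World frame = base frame: x ahead of the robot, y to its left, z up, the work surface at z = 0. Lengths are in m, angles in rad, forces in N, time in s.
With the tool pointing down it reaches from about 0.35 to 0.975 m from the base axis. Payload 4.9 kg.
Tool frame: the origin (TCP) lies on the centre line of the jaws, within the pads' length; the fingertips stand 14 mm ahead of it and the grasp point (between the pads) lies 5 mm behind it (manip.nose_length is the distance from the TCP to the fingertips, in m); z points along the fingers, y is the line along which they close (so a half turn about z gives the same grasp; the last joint's range is limited). The gripper opens to 85 mm and grips with 20 to 120 N. Pads are 22 mm wide; open, the fingers measure 114 mm over their backs; the gripper's body (76 mm by 85 mm) begins 54 mm behind the grasp point. The pads swing forward as they close: fully open they stand 13 mm farther back than shut.
Start: joints at [1.173, 0.053, 1.613, -0, 1.476, -0.119], TCP at [0.172, 0.601, 0.245] pointing down, gripper open.
Joint ranges: [-3.01, 3.01], [-1.01, 2.22], [0.06, 2.58], [-1.02, 4.17], [0.09, 2.62], [-3.14, 3.14]. Speed limits (rad/s): [2.57, 2.57, 3.14, 3.14, 3.14, 3.14].

INTERFACE

Orientations are given as a unit quaternion [w, x, y, z].
In Python, from plant import manip, imaging gives the robot as it stands.
- The arm moves only by the tool play_rows, never from a script. Its argument "commands" is a list of rows, each a list of 6 numbers: the shift along the tool's x, y, z in mm, then the turn, a rotation vector about the tool's x, y, z in degrees. A call has 1 to 5 rows; each row shifts and turns the commanded pose from where the row before left it, along the tool's axes as they then stand; what a row does not reach is not made up. A row lasts 1/12 s, in which the tool goes at most 41.7 mm and 7.16 degrees, less where a joint would pass 70% of its speed; a pose out of reach is approached as far as the arm can. A call is refused whole if a number of a shift passes 41.7 or a number of a turn 7.16, either way. A call with a gripper value outside its range is refused whole. "hand" is the finger opening in mm, from 0 to 85.4, set as the call begins (left out, the last holds). The fingers move at their own pace and stop on an object; the grip force is fixed at half the most. Time passes only in rows, so rows that do not move let the fingers close. It gives the time, the measured TCP pose, the force, the opening and the grip force at its end, in the units of the state.
- manip.state(): the state, without advancing time (a new reading comes with each control period).
- imaging.grab_frame(name): name is "scene" or "top" or "wrist"; returns a dict with "image" (420x560x3 uint8, red, green, blue), "fx", "fy", "cx", "cy" (pixels), "k1" (the pictures are not rectified: a ray, as slopes to the right and down, at radius r is drawn at 1 + k1 r^2 times it, then the intrinsics apply), "R" (3x3) and "t" (3): a world point X has camera coordinates R X + t; the wrist camera has in their place "mount" (4x4, takes a point from camera to tool coordinates, whose origin is the TCP and whose axes are the flange's). Camera axes: x right, y down, z forward; pixel columns grow to the right and rows downward; lengths in m; the calibration is good to about 2 mm. A picture is of the moment at which its call begins: read the wrist's pose just before it. There is no depth.
- manip.job_done(): hands the job in; it is judged then, once.
The state is a dict: "time": time; "joint_pos": joint angles; "joint_vel": joint speeds; "joint_efforts": joint torques, N m; "tool_pos": TCP position; "tool_rot": TCP orientation; "contact_force": force on the tool from outside, world axes, zero at the start; "ft_torque": the same for the moment, N m; "gripper_width": opening from 0.0 (shut) to 1.0 (fully open); "grasp_force": force on a finger pad.
Only numpy, scipy, OpenCV 4.12 (cv2) and the standard library are available. Lean on these libraries where they do the work, as an engineer would, in place of code of your own. Each camera call takes 0.05 s, during which the arm holds its last target. There are 200 camera calls.

TASK

With your fingertips, push the aluminium fence of the blue holding fixture along until it presses the green bearing fully home against the fixed blue jaw. Then lock it: wind the loose brass wing nut down clockwise (seen from above) by stroking its wings round with a fingertip until it is tight and turns no further, without forcing it. Do not pinch the nut, do not lift the bearing, leave everything else on the bench alone, and finish clear of it all.

Things in the scene. Friction and masses are not known exactly. Their poses are not given: they have to be found in the camera images.
- fixture: Blue steel base plate, 130 (x) x 360 (y) x 12 mm, fixed to the bench; place and yaw vary. Origin: centre of its underside; z up. At its +y end stands the fixed blue jaw: inner face at y = +150 mm, top 57 mm above the bench. Guide strips, top 18 mm above the bench, at x = -36 and +36 mm from y = -40 to +150 mm. The wing nut's stud is at x = 0, y = -100 mm, its top 60 mm above the bench.
- fence (a joint): Slide of the aluminium fence along the fixture's +y, m. 0 is fully open; larger is nearer the fixed jaw; 0.055 when it holds the bearing against the jaw. Starts between 0 and 0.03. It needs about 2.5 N to slide, plus up to 6 N once it pushes the bearing, and stays where it is left.
- fence_back (a point): Middle of the back face (towards the fixture's -y) of the fence's upright plate, 42 mm above the bench: the place to push. The upright is 62 (x) x 8 mm (y) and reaches from 12 to 57 mm above the bench. Behind it, towards -y, lies the fence's flat slotted foot, 50 mm wide, top 18 mm above the bench, passing under the wing nut. Axes as the fixture's.
- bearing: Loose green pillow-block bearing, about 0.4 kg, lying on the base plate between fence and fixed jaw. Foot 60 (x) x 55 (y) x 12 mm, round housing 48 mm across, 50 mm high. Origin: centre of its underside; axes as the fixture's within 0.02 rad. Home against the jaw, its origin is at y = 122.5 mm in the fixture's frame; it starts 1 to 11 mm short of that.
- wing_nut (a joint): Turn of the brass wing nut on its stud, rad. Grows clockwise seen from above (tightening); tight at the stop, 9.0. Starts between 3.5 and 5.8. Turning it takes about 0.05 N m (about 2 N at the middle of a wing); it stays where it is left. It comes down about 0.5 mm per rad (3 mm a turn).
- nut_axis (a point): Point on the axis of the wing nut at mid-height of its wings, 43 mm above the bench when tight, up to 3 mm higher when loose. Hub 28 mm across below, 21 mm above, its top level with this point.
- wing_a (a point): Centre of one ear of the wing nut, 28 mm out from the axis. Each ear is an upright disc 28 mm across and 6 mm thick, in the plane of the axis; it reaches 42 mm out from the axis, and from 14 mm below to 14 mm above this point.
- wing_b (a point): Centre of the opposite ear, alike.
- spare_bearing: Bystander: loose grey pillow-block bearing like the green one, on the bench beside the fixture (its +x side). Origin: centre of its underside.
- screwdriver: Bystander: screwdriver lying on the bench on the fixture's +x side. Origin near its middle, underneath.
- red_bin: Bystander: red parts bin, 150 x 100 x 76 mm, left of the fixture. Origin: centre of its underside.
- blue_bin: Bystander: blue parts bin, alike, right of the fixture.
- carton: Bystander: cardboard carton 80 x 100 x 60 mm, far right. Origin: centre of its underside.
- jar: Bystander: jar 64 mm across, 90 mm high, far left. Origin: centre of its underside.
- wrench: Bystander: wrench lying on the bench, near right. Origin near its middle, underneath.
- keeper (a point): Free end of the dark steel keeper arm over the wing nut: a 16 mm wide, 5 mm thick bar along the fixture's x, from a post at x = -58 mm to x = +4 mm, y = -100 mm; underside 73 mm, top 78 mm above the bench. Fingers cannot pass through it, so they reach the wings only from the other sides and cannot circle right round the nut.
Not all that is in view belongs to the job. Leave any purple look-alike of the bearing alone.

How it is judged:
By the outcome, as a careful person would: the job done as asked, in the order asked, and still so for the second after the job is handed in, with the robot touching nothing.
It also fails if it takes over 61 s, if anything falls off the work surface, if the arm or the gripper's body presses on something with over 40 N, if the wrist force passes 120 N, or if a joint passes its speed limit or range.

## Working session

There is one attempt and no reset: what is moved stays moved. The work goes in short steps, Python scripts to look and compute and a tool call to move; the robot and the scene stay as the last step left them, time stands still between calls to the robot, and variables do not carry over. Pictures are saved under pics/ and viewed, at most 10 in all, crops included, and the job is handed in when it is done.

Besides the shell and the picture viewer there is one more tool, called after ">>>" as name(argument=value, ...), one argument or row to a line, values as JSON. play_rows: Moves the arm, as the interface text tells. Its arguments: {"type":"object","properties":{"commands":{"type":"array","items":{"type":"array","items":{"type":"number"}}},"hand":{"type":"number"}},"required":["commands"]}

```bash
mkdir -p pics; ls; cat > h.py <<'E'
import numpy as np, cv2, json
from plant import manip, imaging
from scipy.spatial.transform import Rotation as Ro
def grab(n):
    f=imaging.grab_frame(n); return f
def ray(f,uv):
    x=(uv[0]-f["cx"])/f["fx"]; y=(uv[1]-f["cy"])/f["fy"]
    rd=np.hypot(x,y); r=rd
    for _ in range(20): r=rd/(1+f["k1"]*r*r)
    s=r/rd if rd>0 else 1
    R=np.array(f["R"]);t=np.array(f["t"])
    return -R.T@t, R.T@np.array([x*s,y*s,1.])
def onz(f,uv,z):
    o,d=ray(f,uv); return o+d*(z-o[2])/d[2]
def proj(f,X):
    c=np.array(f["R"])@np.asarray(X,float)+np.array(f["t"]); x,y=c[:2]/c[2]; k=1+f["k1"]*(x*x+y*y)
    return np.array([f["cx"]+f["fx"]*x*k,f["cy"]+f["fy"]*y*k])
E
python3 - <<'E'
from h import *
for n in("top","scene"):
    f=grab(n); cv2.imwrite(f"pics/{n}0.png",f["image"][:,:,::-1]); np.save(f"{n}0.npy",f,allow_pickle=True)
    print(n,f["fx"],f["k1"],-np.array(f["R"]).T@np.array(f["t"]),np.round(f["R"],2).tolist())
s=manip.state();print(s)
E
```

```text
pics
top 455.7834076560588 -0.13850615136757252 [0.40806819 0.01287698 1.18789566] [[-0.03, -1.0, -0.0], [-1.0, 0.03, -0.08], [0.08, 0.0, -1.0]]
scene 401.3334562364769 -0.04920679116845066 [ 1.30606121 -0.18035656  0.81978666] [[0.22, 0.98, -0.01], [0.63, -0.15, -0.76], [-0.74, 0.16, -0.65]]
{'time': 0.1, 'joint_pos': array([ 1.17300433e+00,  5.32913033e-02,  1.61418987e+00, -3.37313408e-05,
        1.47601397e+00, -1.18976276e-01]), 'joint_vel': array([-0.00119704, -0.00019412, -0.00307561,  0.00013221,  0.00047204,
        0.00101467]), 'joint_efforts': array([-9.84335088e-05, -3.94903028e+01, -3.71363497e+01, -1.49230427e-04,
        3.85073581e-03,  1.21732231e-05]), 'tool_pos': array([0.1717878 , 0.60034909, 0.24416584]), 'tool_rot': array([-2.26829217e-04,  1.38955087e-01,  9.90298227e-01, -9.23955460e-04]), 'contact_force': array([ 0.20376439, -0.26180016, -0.54060112]), 'ft_torque': array([ 0.00833872, -0.02484824,  0.02472267]), 'grasp_force': 0.0, 'gripper_width': 1.0015295573149394}
```

View pics/top0.png

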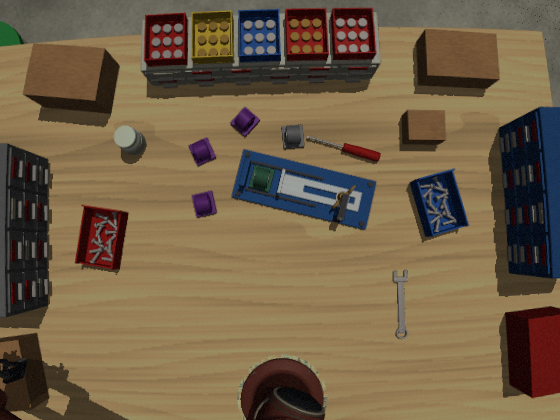

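View pics/scene0.png

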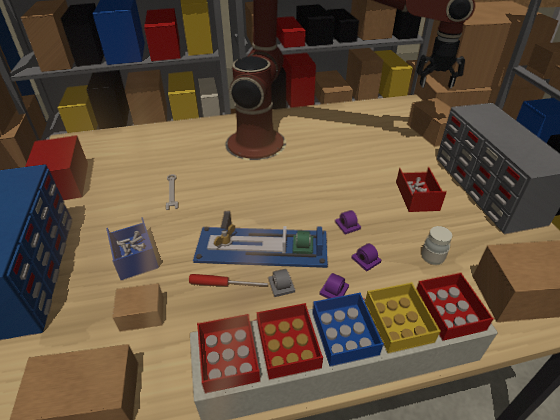

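The top view shows the fixture from (240,155) to (370,225), with its jaw on the left. The green bearing is at (262,178) and the nut with its keeper at (345,203). The scene view shows the same from the far side, with the nut at (225,237). Next I'll fit the fixture from the blue mask.

```bash
python3 - <<'E'
from h import *
f=np.load("top0.npy",allow_pickle=True).item()
im=f["image"]; hsv=cv2.cvtColor(im,cv2.COLOR_RGB2HSV)
m=cv2.inRange(hsv,(100,120,40),(125,255,255)); roi=np.zeros_like(m); roi[140:235,225:385]=1; m*=roi
m=cv2.morphologyEx(m,cv2.MORPH_CLOSE,np.ones((3,3)))
c=max(cv2.findContours(m,0,2)[0],key=cv2.contourArea)
hull=cv2.convexHull(c)[:,0]
P=np.array([onz(f,p,0.012)[:2] for p in hull]).astype(np.float32)
print(cv2.minAreaRect(P*1000))
r=cv2.boxPoints(cv2.minAreaRect(P)); print(r)
print([proj(f,[*q,0.012]).round(1).tolist() for q in r])
cr=cv2.resize(im[140:235,225:385],None,fx=5,fy=5,interpolation=cv2.INTER_CUBIC)
for q in r: cv2.circle(cr,tuple(int(v) for v in (proj(f,[*q,0.012])-[225,140]+.5)*5),4,(255,255,0),1)
cv2.imwrite("pics/crop0.png",cr[:,:,::-1])
w=grab("wrist"); print(np.round(w["mount"],4).tolist(),w["fx"],w["k1"],w["cx"],w["cy"])
E
```

```text
((544.0799560546875, -74.7537841796875), (356.3341369628906, 128.20327758789062), 74.52658081054688)
[[ 0.43476835 -0.22936133]
 [ 0.5583248  -0.26356483]
 [ 0.6533917   0.07985377]
 [ 0.5298352   0.11405727]]
[[364.9, 228.8], [375.6, 181.2], [243.5, 149.0], [231.5, 196.3]]
[[0.0001, -0.9615, -0.2748, 0.0706], [1.0, 0.0003, -0.0007, 0.0002], [0.0007, -0.2748, 0.9615, -0.1284], [0.0, 0.0, 0.0, 1.0]] 349.04200625698695 0.0118248015109277 278.92316748417005 214.5955221217793
```

View pics/crop0.png

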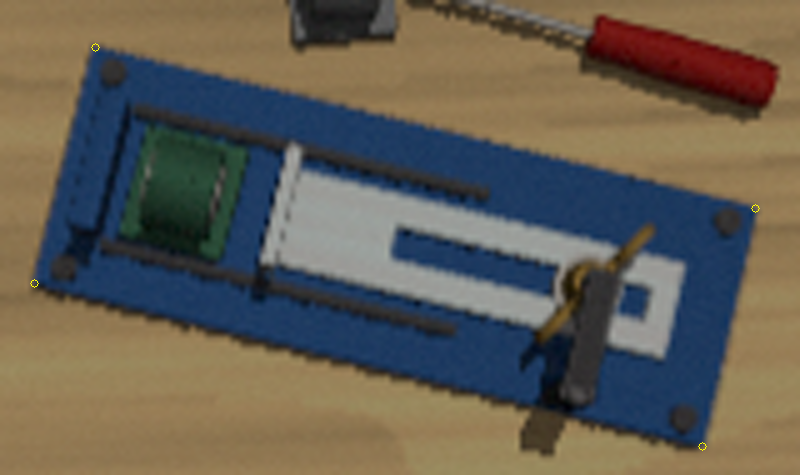

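The fixture rectangle fits well. The fence upright is at crop (280,205) and the wings run from crop (540,340) to (650,230), roughly -30° in fixture axes. The tool axes already match the fixture: tool x = -x_f and tool y = y_f.

```bash
cat >> h.py <<'E'
C=np.array([0.5441,-0.0748]); YF=np.array([0.2667,0.9638]); XF=np.array([0.9638,-0.2667])
def fx(p): d=np.asarray(p)[:2]-C; return np.array([d@XF,d@YF])*1000
def fw(x,y,z): return np.array([*(C+XF*x/1000+YF*y/1000),z/1000])
def status():
    s=manip.state(); R=Ro.from_quat(np.roll(s["tool_rot"],-1)).as_matrix(); F=s["contact_force"]
    print("t%.2f"%s["time"],"fix xy",fx(s["tool_pos"]).round(1),"z",round(s["tool_pos"][2]*1000,1),"F_f",np.round([F[:2]@XF,F[:2]@YF,F[2]],1),"M",s["ft_torque"].round(2),"w",round(s["gripper_width"],2),
     "yaw",np.degrees(np.arctan2(R[:2,1]@-XF,R[:2,1]@YF)).round(2),"tilt",R[:,2].round(3), "q6",s["joint_pos"].round(2)[-1]); return s,R
def wristcam():
    s=manip.state(); f=imaging.grab_frame("wrist"); R=Ro.from_quat(np.roll(s["tool_rot"],-1)).as_matrix()
    T=np.eye(4);T[:3,:3]=R;T[:3,3]=s["tool_pos"]; W=np.linalg.inv(T@np.array(f["mount"])); f["R"]=W[:3,:3]; f["t"]=W[:3,3]; return f
E
python3 - <<'E'
from h import *
f=np.load("top0.npy",allow_pickle=True).item()
g=lambda u,v,z: fx(onz(f,(225+u/5,140+v/5),z)).round(1)
print("fence top",g(291,150,.057),g(268,262,.057),"wing ends",g(650,230,.052),g(540,340,.048),"keeper",g(600,262,.078),g(578,395,.078),"bearing foot",g(150,125,.012),g(215,260,.012),g(122,225,.012))
s,R=status()
d=R.T@(fw(0,-10,200)-s["tool_pos"])*1000; print("shift tool mm",d.round(1))
E
```

```text
fence top [27.5 63.4] [-30.2  61.3] wing ends [  32. -122.] [-34.9 -80.8] keeper [  6.4 -97.5] [ -59.9 -101.7] bearing foot [ 30.1 138.6] [-30.8  88.8] [-24.5 140.1]
t0.15 fix xy [-538.9  551.5] z 244.3 F_f [-0.4  0.4  0.1] M [0.   0.01 0.  ] w 1.0 yaw -0.51 tilt [-0.001 -0.001 -1.   ] q6 -0.12
shift tool mm [-543.8 -556.6   45.1]
```

>>> play_rows(
  commands=[
    [-27.2,-27.8,2.2,0,0,0],
    [-27.2,-27.8,2.2,0,0,0],
    [-27.2,-27.8,2.2,0,0,0],
    [-27.2,-27.8,2.2,0,0,0],
    [-27.2,-27.8,2.2,0,0,0],
  ],
  hand=0,
)

```text
time: 0.57
tool_pos: [0.2647, 0.4281, 0.2337]
tool_rot: [-0.0, 0.139, 0.99, -0.0]
contact_force: [1.0, -0.4, 0.7]
gripper_width: 0.304
grasp_force: 0.0
```

>>> play_rows(
  commands=[
    [-27.2,-27.8,2.2,0,0,0],
    [-27.2,-27.8,2.2,0,0,0],
    [-27.2,-27.8,2.2,0,0,0],
    [-27.2,-27.8,2.2,0,0,0],
    [-27.2,-27.8,2.2,0,0,0],
  ],
)

```text
time: 0.98
tool_pos: [0.3572, 0.257, 0.223]
tool_rot: [0.0, 0.139, 0.99, 0.0]
contact_force: [1.1, 0.3, -0.4]
gripper_width: 0.005
grasp_force: 0.0
```

>>> play_rows(
  commands=[
    [-27.2,-27.8,2.2,0,0,0],
    [-27.2,-27.8,2.2,0,0,0],
    [-27.2,-27.8,2.2,0,0,0],
    [-27.2,-27.8,2.2,0,0,0],
    [-27.2,-27.8,2.2,0,0,0],
  ],
)

```text
time: 1.4
tool_pos: [0.4498, 0.0858, 0.2121]
tool_rot: [0.0, 0.139, 0.99, 0.0]
contact_force: [0.8, -0.1, 1.0]
gripper_width: 0.001
grasp_force: 0.0
```

>>> play_rows(
  commands=[
    [-27.2,-27.8,2.2,0,0,0],
    [-27.2,-27.8,2.2,0,0,0],
    [-27.2,-27.8,2.2,0,0,0],
    [-27.2,-27.8,2.2,0,0,0],
    [-27.2,-27.8,2.2,0,0,0],
  ],
)

```text
time: 1.82
tool_pos: [0.5423, -0.0853, 0.2008]
tool_rot: [-0.0, 0.139, 0.99, 0.0]
contact_force: [-0.1, 0.9, -0.8]
gripper_width: 0.0
grasp_force: 0.0
```

```bash
python3 - <<'E'
from h import *
s,R=status(); f=wristcam(); np.save("w1.npy",f,allow_pickle=True); status()
im=f["image"].copy()
for p in [(0,-100,60),(0,62,57),(4,-100,78),(65,180,12),(65,-180,12),(-65,-180,12),(-65,180,12),(30,150,57),(-30,150,57)]:
    q=proj(f,fw(*p)); cv2.circle(im,tuple(int(v) for v in q),3,(255,255,0),1)
cv2.imwrite("pics/w1.png",im[:,:,::-1]); print((R.T@(fw(0,10,100)-s["tool_pos"])*1000).round(1))
E
```

```text
t1.82 fix xy [  1.1 -10.6] z 200.8 F_f [-0.3  0.8 -0.8] M [-0.03  0.05  0.01] w 0.0 yaw -0.53 tilt [-0.  0. -1.] q6 -1.58
t1.87 fix xy [  4.7 -15.3] z 200.4 F_f [-1.  -5.4  1.1] M [-0.15  0.08  0.03] w 0.0 yaw -0.77 tilt [ 0.001 -0.004 -1.   ] q6 -1.58
[  1.3  20.6 100.8]
```

View pics/w1.png

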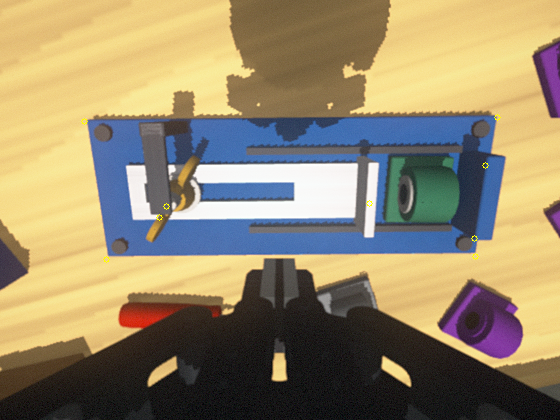

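The wrist view agrees with the fixture fit: fence upright at (370,200), nut hub at (185,190), wings from (155,237) to (197,158), bearing at (425,190). Now I'll descend behind the fence.

>>> play_rows(
  commands=[
    [0.2,6,32,0,0,0],
    [0.2,6,32,0,0,0],
    [0.2,6,32,0,0,0],
    [0.2,6,32,0,0,0],
    [0.2,6,27,0,0,0.5],
  ],
)

```text
time: 2.28
tool_pos: [0.5481, -0.0538, 0.0437]
tool_rot: [-0.001, 0.143, 0.99, 0.0]
contact_force: [-0.3, 0.5, -0.3]
gripper_width: 0.001
grasp_force: 0.0
```

>>> play_rows(
  commands=[
    [0,4,0,0,0,0],
    [0,4,0,0,0,0],
    [0,0,0,0,0,0],
  ],
)

```text
time: 2.53
tool_pos: [0.5528, -0.0463, 0.0479]
tool_rot: [0.001, 0.143, 0.99, -0.0]
contact_force: [0.9, -0.3, 0.0]
gripper_width: 0.001
grasp_force: 0.0
```

```bash
python3 - <<'E'
from h import *
s,R=status()
E
```

```text
t2.53 fix xy [ 0.7 29.8] z 47.9 F_f [ 1. -0.  0.] M [-0.01 -0.01  0.01] w 0.0 yaw -0.96 tilt [ 0.002 -0.    -1.   ] q6 -1.5
```

>>> play_rows(
  commands=[
    [0,3,0,0,0,-1],
    [0,3,0,0,0,0],
    [0,3,0,0,0,0],
    [0,3,0,0,0,0],
    [0,2,0,0,0,0],
  ],
)

```text
time: 2.95
tool_pos: [0.5558, -0.0329, 0.047]
tool_rot: [0.001, 0.135, 0.991, -0.0]
contact_force: [-1.1, -0.1, 0.2]
gripper_width: -0.004
grasp_force: 0.0
```

>>> play_rows(
  commands=[
    [0,2,0,0,0,0],
    [0,2,0,0,0,0],
    [0,2,0,0,0,0],
    [0,2,0,0,0,0],
    [0,2,0,0,0,0],
  ],
)

```text
time: 3.37
tool_pos: [0.5581, -0.0236, 0.0465]
tool_rot: [0.0, 0.135, 0.991, -0.0]
contact_force: [-1.1, -2.9, 3.3]
gripper_width: 0.001
grasp_force: 1.3
```

```bash
python3 - <<'E'
from h import *
s,R=status()
E
```

```text
t3.37 fix xy [-0.1 53.1] z 46.5 F_f [-0.3 -3.1  3.3] M [-0.35  0.14 -0.01] w 0.0 yaw -0.01 tilt [ 0. -0. -1.] q6 -1.48
```

>>> play_rows(
  commands=[
    [0,2,0,0,0,0],
    [0,2,0,0,0,0],
    [0,2,0,0,0,0],
    [0,2,0,0,0,0],
    [0,1,0,0,0,0],
  ],
)

```text
time: 3.78
tool_pos: [0.5606, -0.0146, 0.0464]
tool_rot: [0.0, 0.135, 0.991, -0.0]
contact_force: [0.2, -2.4, 2.2]
gripper_width: 0.002
grasp_force: 1.3
```

>>> play_rows(
  commands=[
    [0,1,0,0,0,0],
    [0,1,0,0,0,0],
    [0,1,0,0,0,0],
    [0,1,0,0,0,0],
    [0,1,0,0,0,0],
  ],
)

```text
time: 4.2
tool_pos: [0.5618, -0.0104, 0.0464]
tool_rot: [0.0, 0.135, 0.991, -0.0]
contact_force: [-0.9, -4.2, 2.8]
gripper_width: 0.001
grasp_force: 2.5
```

```bash
python3 - <<'E'
from h import *
s,R=status()
E
```

```text
t4.20 fix xy [-0.2 66.8] z 46.4 F_f [ 0.3 -4.3  2.8] M [-0.75  0.09  0.01] w 0.0 yaw -0.01 tilt [ 0.    -0.001 -1.   ] q6 -1.45
```

>>> play_rows(
  commands=[
    [0,1,0,0,0,0],
    [0,1,0,0,0,0],
    [0,1,0,0,0,0],
    [0,1,0,0,0,0],
  ],
)

```text
time: 4.53
tool_pos: [0.5629, -0.0065, 0.0464]
tool_rot: [0.0, 0.135, 0.991, -0.0]
contact_force: [-1.1, -4.9, 2.5]
gripper_width: 0.0
grasp_force: 2.5
```

>>> play_rows(
  commands=[
    [0,1,0,0,0,0],
    [0,1,0,0,0,0],
    [0,0,0,0,0,0],
  ],
)

```text
time: 4.78
tool_pos: [0.5635, -0.0043, 0.0464]
tool_rot: [0.0, 0.135, 0.991, -0.0]
contact_force: [-0.5, -4.2, 2.8]
gripper_width: 0.004
grasp_force: 2.2
```

```bash
python3 - <<'E'
from h import *
s,R=status()
E
```

```text
t4.78 fix xy [-0.1 73.1] z 46.4 F_f [ 0.6 -4.2  2.8] M [-0.58  0.09  0.01] w 0.0 yaw -0.01 tilt [ 0. -0. -1.] q6 -1.44
```

>>> play_rows(
  commands=[
    [0,1,0,0,0,0],
    [0,1,0,0,0,0],
  ],
)

```text
time: 4.95
tool_pos: [0.5637, -0.0034, 0.0464]
tool_rot: [-0.0, 0.134, 0.991, -0.001]
contact_force: [-1.9, -10.7, 3.8]
gripper_width: -0.0
grasp_force: 5.8
```

>>> play_rows(
  commands=[
    [0,1,0,0,0,0],
    [0,1,0,0,0,0],
  ],
)

```text
time: 5.12
tool_pos: [0.5638, -0.0033, 0.0465]
tool_rot: [-0.001, 0.134, 0.991, -0.003]
contact_force: [-4.7, -17.2, 5.1]
gripper_width: -0.003
grasp_force: 9.4
```

>>> play_rows(
  commands=[
    [0,1,0,0,0,0],
    [0,0,0,0,0,0],
  ],
)

```text
time: 5.28
tool_pos: [0.5638, -0.0033, 0.0465]
tool_rot: [-0.001, 0.134, 0.991, -0.004]
contact_force: [-5.0, -18.3, 5.2]
gripper_width: -0.006
grasp_force: 9.7
```

The fence is home: position stalled while force rose to about 19 N. Backing off, then lifting and looking.

>>> play_rows(
  commands=[
    [0,-6,0,0,0,0],
    [0,-14,0,0,0,0],
    [0,-20,-30,0,0,0],
    [0,-20,-35,0,0,0],
    [0,-20,-35,0,0,0],
  ],
)

```text
time: 5.7
tool_pos: [0.5416, -0.0764, 0.1455]
tool_rot: [-0.002, 0.134, 0.991, 0.001]
contact_force: [0.5, -0.3, 0.5]
gripper_width: 0.001
grasp_force: 0.0
```

>>> play_rows(
  commands=[
    [0,-10,-20,0,0,0],
    [0,0,0,0,0,0],
    [0,0,0,0,0,0],
  ],
)

```text
time: 5.95
tool_pos: [0.5411, -0.0866, 0.1676]
tool_rot: [0.001, 0.135, 0.991, 0.0]
contact_force: [-0.4, 0.8, -0.2]
gripper_width: -0.001
grasp_force: 0.0
```

```bash
python3 - <<'E'
from h import *
s,R=status(); f=wristcam(); np.save("w2.npy",f,allow_pickle=True); status()
im=f["image"].copy()
for p in [(0,-100,60),(-31,87,57),(31,87,57),(4,-100,78),(65,180,12),(65,-180,12),(-65,-180,12),(-65,180,12),(30,150,57),(-30,150,57)]:
    q=proj(f,fw(*p)); cv2.circle(im,tuple(int(v) for v in q),3,(255,255,0),1)
cr=cv2.resize(im[80:300,60:540],None,fx=1.65,fy=1.65,interpolation=cv2.INTER_CUBIC)
cv2.imwrite("pics/w2.png",cr[:,:,::-1])
E
```

```text
t5.95 fix xy [  0.3 -12.1] z 167.6 F_f [-0.6  0.7 -0.2] M [ 0.03 -0.01  0.  ] w -0.0 yaw -0.07 tilt [ 0.003  0.001 -1.   ] q6 -1.6
t6.00 fix xy [ -0.8 -11.7] z 165.6 F_f [-1.2  0.9  0.3] M [-0.02 -0.02 -0.  ] w -0.0 yaw -0.03 tilt [-0.     0.001 -1.   ] q6 -1.59
```

View pics/w2.png

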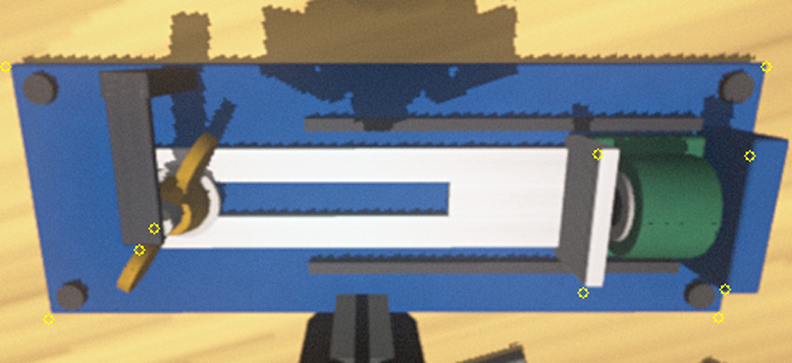

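The fence now sits against the bearing and the bearing against the jaw. The keeper's free end is at crop (141,243), some 5 mm from my prediction, so I'll triangulate the keeper and nut across the two views.

```bash
cat >> h.py <<'E'
def tri(fs,ps):
    A=np.zeros((3,3));b=np.zeros(3)
    for f,p in zip(fs,ps):
        o,d=ray(f,p); d=d/np.linalg.norm(d); M=np.eye(3)-np.outer(d,d); A+=M;b+=M@o
    X=np.linalg.solve(A,b); return np.r_[fx(X),X[2]*1000].round(1),[ (proj(f,X)-p).round(1) for f,p in zip(fs,ps)]
E
python3 - <<'E'
from h import *
t=np.load("top0.npy",allow_pickle=True).item(); w=np.load("w2.npy",allow_pickle=True).item()
tp=lambda u,v:(225+u/5-.4,140+v/5-.4); wp=lambda u,v:(60+u/1.65,80+v/1.65)
print("keeper end",tri([t,w],[tp(602,267),wp(141,243)]))
print("keeper post end",tri([t,w],[tp(575,398),wp(126,73)]))
print("wing far",tri([t,w],[tp(650,230),wp(124,288)]), "wing near",tri([t,w],[tp(540,340),wp(208,138)]))
cw=lambda p:((proj(w,fw(*p))-[60,80])*1.65).round(0)
for z in (18,30,43,60): print(z,cw((0,-100,z)))
for n,u,v in(("c1",52,312),("c2",722,311),("c3",12,64),("c4",766,64)): print(n,fx(onz(w,wp(u,v),.012)).round(1))
# wing mask in wrist
hsv=cv2.cvtColor(w["image"],cv2.COLOR_RGB2HSV); m=cv2.inRange(hsv,(14,110,60),(28,255,255)); m[:, :60]=0; m[:150]=0 if False else m[:150]
m2=np.zeros_like(m); m2[150:262,125:200]=m[150:262,125:200]
ys,xs=np.nonzero(m2); print(len(xs), cv2.fitLine(np.c_[xs,ys].astype(np.float32),2,0,.01,.01).ravel())
E
```

```text
keeper end (array([  3.6, -99.4,  74.8]), [array([0.3, 0.8]), array([2. , 2.5])])
keeper post end (array([-62.6, -99.4,  75.1]), [array([-0.3,  0.7]), array([-0.4,  3.1])])
wing far (array([  33.3, -121.8,   46.7]), [array([0.1, 0.1]), array([0.4, 0.4])]) wing near (array([-33.6, -81.5,  32.6]), [array([-0. ,  0.4]), array([0.3, 1.3])])
18 [184. 204.]
30 [176. 210.]
43 [168. 217.]
60 [155. 228.]
c1 [  61.2 -177.3]
c2 [ 61.  180.8]
c3 [ -66.7 -176.9]
c4 [-66.2 179.4]
964 [  0.4776379  -0.8785568 163.583     206.86514  ]
```

```bash
cat >> h.py <<'E'
def theta(cx,cy,a=11,b=14.5,rmax=41):
    # wing angle (deg) whose ccw face touches the finger rectangle centred (cx,cy) about the stud
    u=np.linspace(-1,1,41); P=np.r_[np.c_[u*a,u*0+b],np.c_[u*a,u*0-b],np.c_[u*0+a,u*b],np.c_[u*0-a,u*b]]+[cx,cy]
    r=np.hypot(*P.T); k=r<rmax; ph=np.degrees(np.arctan2(cy,cx))
    an=np.degrees(np.arctan2(P[k,1],P[k,0])); an=(an-ph+180)%360-180+ph-np.degrees(np.arcsin(3/r[k]))
    i=an.argmin(); return an[i].round(0),r[k][i].round(0),r.min().round(0)
E
python3 - <<'E'
from h import *
for R in (36,):
  for p in range(140,-141,-10):
    c=R*np.cos(np.radians(p)),R*np.sin(np.radians(p)); print(p,np.round(c,1),theta(*c))
s,R=status(); print((R.T@(fw(40,-80,60)-s["tool_pos"])*1000).round(1))
E
```

```text
140 [-27.6  23.1] (np.float64(110.0), np.float64(40.0), np.float64(19.0))
130 [-23.1  27.6] (np.float64(103.0), np.float64(40.0), np.float64(18.0))
120 [-18.   31.2] (np.float64(96.0), np.float64(40.0), np.float64(18.0))
110 [-12.3  33.8] (np.float64(85.0), np.float64(19.0), np.float64(19.0))
100 [-6.3 35.5] (np.float64(69.0), np.float64(21.0), np.float64(21.0))
90 [ 0. 36.] (np.float64(56.0), np.float64(24.0), np.float64(22.0))
80 [ 6.3 35.5] (np.float64(44.0), np.float64(27.0), np.float64(21.0))
70 [12.3 33.8] (np.float64(34.0), np.float64(30.0), np.float64(19.0))
60 [18.  31.2] (np.float64(25.0), np.float64(33.0), np.float64(18.0))
50 [23.1 27.6] (np.float64(16.0), np.float64(37.0), np.float64(18.0))
40 [27.6 23.1] (np.float64(8.0), np.float64(40.0), np.float64(19.0))
30 [31.2 18. ] (np.float64(1.0), np.float64(41.0), np.float64(20.0))
20 [33.8 12.3] (np.float64(-13.0), np.float64(23.0), np.float64(23.0))
10 [35.5  6.3] (np.float64(-25.0), np.float64(26.0), np.float64(24.0))
0 [36.  0.] (np.float64(-36.0), np.float64(29.0), np.float64(25.0))
-10 [35.5 -6.3] (np.float64(-46.0), np.
[... 456 characters left out ...]
), np.float64(19.0))
-80 [  6.3 -35.5] (np.float64(-111.0), np.float64(21.0), np.float64(21.0))
-90 [  0. -36.] (np.float64(-124.0), np.float64(24.0), np.float64(22.0))
-100 [ -6.3 -35.5] (np.float64(-136.0), np.float64(27.0), np.float64(21.0))
-110 [-12.3 -33.8] (np.float64(-146.0), np.float64(30.0), np.float64(19.0))
-120 [-18.  -31.2] (np.float64(-155.0), np.float64(33.0), np.float64(18.0))
-130 [-23.1 -27.6] (np.float64(-164.0), np.float64(37.0), np.float64(18.0))
-140 [-27.6 -23.1] (np.float64(-172.0), np.float64(40.0), np.float64(19.0))
t6.00 fix xy [ -0.8 -11.7] z 165.6 F_f [-1.2  0.9  0.3] M [-0.02 -0.02 -0.  ] w -0.0 yaw -0.03 tilt [-0.     0.001 -1.   ] q6 -1.59
[-41.  -68.4 105.5]
```

>>> play_rows(
  commands=[
    [-18,-37,0,0,0,0],
    [-18.4,-37.5,0,0,0,0],
    [0,0,38,0,0,0],
    [0,0,38,0,0,0],
    [0,0,30,0,0,0],
  ],
)

```text
time: 6.42
tool_pos: [0.5536, -0.1664, 0.0554]
tool_rot: [-0.003, 0.135, 0.991, 0.001]
contact_force: [-0.2, 0.9, -0.8]
gripper_width: -0.002
grasp_force: 0.0
```

>>> play_rows(
  commands=[
    [0,0,9,0,0,0],
    [0,0,0,0,0,0],
  ],
)

```text
time: 6.58
tool_pos: [0.552, -0.1652, 0.0456]
tool_rot: [-0.005, 0.134, 0.991, 0.002]
contact_force: [-0.5, 0.3, -0.8]
gripper_width: 0.001
grasp_force: 0.0
```

```bash
python3 - <<'E'
from h import *
s,R=status()
E
```

```text
t6.58 fix xy [ 31.7 -85. ] z 45.6 F_f [-0.5  0.2 -0.8] M [-0.01  0.04 -0.05] w 0.0 yaw 0.03 tilt [-0.01   0.005 -1.   ] q6 -1.72
```

>>> play_rows(
  commands=[
    [0,0,0,0,0,0],
    [0,0,0,0,0,0],
  ],
)

```text
time: 6.75
tool_pos: [0.5573, -0.1677, 0.0532]
tool_rot: [0.002, 0.134, 0.991, -0.0]
contact_force: [0.2, -0.3, 0.1]
gripper_width: -0.001
grasp_force: 0.0
```

```bash
python3 - <<'E'
from h import *
s,R=status()
E
```

```text
t6.75 fix xy [ 37.5 -86. ] z 53.2 F_f [ 0.3 -0.3  0.1] M [-0.01 -0.    0.05] w -0.0 yaw 0.03 tilt [ 0.003 -0.001 -1.   ] q6 -1.72
```

>>> play_rows(
  commands=[
    [0,-7,2,0,0,0],
    [0,-7,0,0,0,0],
    [0.5,-6.3,0,0,0,0],
    [1.7,-6,0,0,0,0],
    [2.6,-5.7,0,0,0,0],
  ],
)

```text
time: 7.17
tool_pos: [0.5429, -0.198, 0.05]
tool_rot: [0.001, 0.135, 0.991, -0.0]
contact_force: [1.0, -0.4, -1.2]
gripper_width: -0.0
grasp_force: 0.6
```

```bash
python3 - <<'E'
from h import *
s,R=status()
E
```

```text
t7.17 fix xy [  31.6 -119. ] z 50.0 F_f [ 1.1 -0.1 -1.2] M [ 0.06 -0.18  0.06] w -0.0 yaw -0.03 tilt [ 0.001 -0.    -1.   ] q6 -1.78
```

>>> play_rows(
  commands=[
    [3.6,-5.1,0,0,0,0],
    [4.5,-4.5,0,0,0,0],
    [5.1,-3.6,0,0,0,0],
    [5.7,-2.6,0,0,0,0],
    [6,-1.7,0,0,0,0],
  ],
)

```text
time: 7.58
tool_pos: [0.5136, -0.2076, 0.0494]
tool_rot: [0.0, 0.135, 0.991, -0.0]
contact_force: [2.0, 0.0, 0.9]
gripper_width: -0.001
grasp_force: 0.9
```

>>> play_rows(
  commands=[
    [6.3,-0.5,0,0,0,0],
    [6.3,0.5,0,0,0,0],
    [6,1.7,0,0,0,0],
    [5.7,2.6,0,0,0,0],
    [0,0,0,0,0,0],
  ],
)

```text
time: 8.0
tool_pos: [0.4905, -0.1959, 0.0491]
tool_rot: [-0.001, 0.134, 0.991, 0.0]
contact_force: [0.4, -0.6, 1.2]
gripper_width: -0.0
grasp_force: 0.3
```

```bash
python3 - <<'E'
from h import *
s,R=status()
f=grab("top"); np.save("top2.npy",f,allow_pickle=True)
cr=cv2.resize(f["image"][165:235,300:385],None,fx=8,fy=8,interpolation=cv2.INTER_CUBIC)
cv2.imwrite("pics/t2.png",cr[:,:,::-1])
E
```

```text
t8.00 fix xy [ -19.4 -131. ] z 49.1 F_f [ 0.5 -0.4  1.2] M [-0.04  0.05 -0.01] w -0.0 yaw 0.02 tilt [-0.001  0.    -1.   ] q6 -1.82
```

View pics/t2.png

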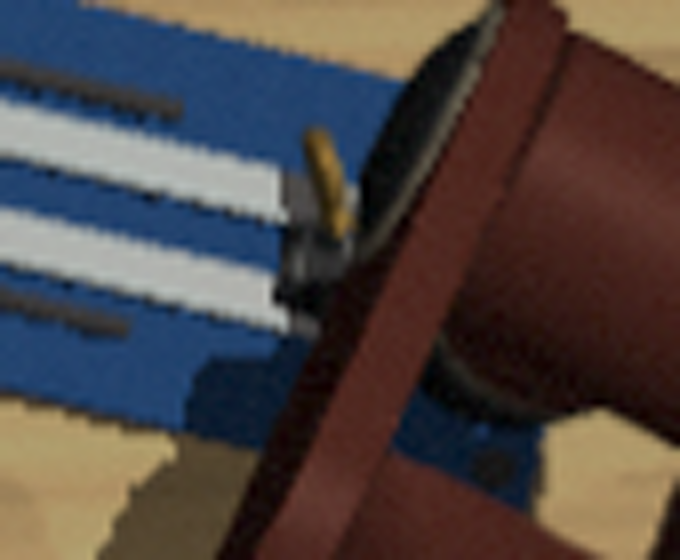

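The top crop shows the far wing running from (345,230) to (315,130), so it has turned about 120° and the wing is now at about +30°. Crossing over for the second stroke.

>>> play_rows(
  commands=[
    [-6,-2,0,0,0,0],
    [0,0,-25,0,0,0],
    [0,0,-35,0,0,0],
    [-6,36,0,0,0,0],
    [-6,35.5,0,0,0,0],
  ],
)

```text
time: 8.47
tool_pos: [0.53, -0.1358, 0.1125]
tool_rot: [0.003, 0.137, 0.991, -0.001]
contact_force: [0.3, -0.9, -1.0]
gripper_width: 0.0
grasp_force: 0.0
```

>>> play_rows(
  commands=[
    [0,0,0,0,0,0],
    [0,0,20,0,0,0],
    [0,0,25,0,0,0],
    [0,0,15,0,0,0],
    [0,0,0,0,0,0],
  ],
)

```text
time: 8.88
tool_pos: [0.5268, -0.1342, 0.0468]
tool_rot: [-0.002, 0.134, 0.991, 0.0]
contact_force: [0.0, 0.5, 0.1]
gripper_width: -0.002
grasp_force: 0.0
```

```bash
python3 - <<'E'
from h import *
s,R=status()
E
```

```text
t8.88 fix xy [ -0.9 -61.9] z 46.8 F_f [-0.1  0.5  0.1] M [-0.01 -0.03  0.02] w -0.0 yaw 0.03 tilt [-0.004  0.001 -1.   ] q6 -1.69
```

>>> play_rows(
  commands=[
    [-6.3,-2.5,-1,0,0,0],
    [-6,-1.7,0,0,0,0],
    [-5.7,-2.6,0,0,0,0],
    [-5.1,-3.6,0,0,0,0],
    [-4.5,-4.5,0,0,0,0],
  ],
)

```text
time: 9.3
tool_pos: [0.5508, -0.1566, 0.0505]
tool_rot: [-0.0, 0.135, 0.991, 0.0]
contact_force: [-1.2, 1.7, 0.8]
gripper_width: -0.003
grasp_force: 0.7
```

>>> play_rows(
  commands=[
    [-3.6,-5.1,0,0,0,0],
    [-2.6,-5.7,0,0,0,0],
    [-1.7,-6,0,0,0,0],
    [0,0,0,0,0,0],
  ],
)

```text
time: 9.63
tool_pos: [0.5536, -0.1759, 0.0505]
tool_rot: [0.0, 0.135, 0.991, -0.0]
contact_force: [-0.2, 1.2, 0.1]
gripper_width: 0.002
grasp_force: 0.1
```

```bash
python3 - <<'E'
from h import *
s,R=status()
E
```

```text
t9.63 fix xy [ 36.1 -94.9] z 50.5 F_f [-0.6  1.1  0.1] M [ 0.04 -0.13 -0.01] w 0.0 yaw -0.06 tilt [ 0.001 -0.001 -1.   ] q6 -1.74
```

>>> play_rows(
  commands=[
    [0,-2.5,0,0,0,0],
    [0,-2.5,0,0,0,0],
  ],
)

```text
time: 9.8
tool_pos: [0.5519, -0.1794, 0.0503]
tool_rot: [0.0, 0.135, 0.991, 0.0]
contact_force: [-0.9, 1.5, -0.2]
gripper_width: 0.001
grasp_force: 0.8
```

>>> play_rows(
  commands=[
    [0,-2.5,0,0,0,0],
    [0.3,-2.5,0,0,0,0],
  ],
)

```text
time: 9.97
tool_pos: [0.5504, -0.1842, 0.0504]
tool_rot: [0.0, 0.135, 0.991, 0.0]
contact_force: [0.1, 2.0, 0.3]
gripper_width: -0.004
grasp_force: 0.7
```

>>> play_rows(
  commands=[
    [0.5,-2.5,0,0,0,0],
    [0.6,-2.5,0,0,0,0],
  ],
)

```text
time: 10.13
tool_pos: [0.548, -0.1888, 0.0504]
tool_rot: [0.0, 0.135, 0.991, -0.0]
contact_force: [0.7, 2.2, 0.0]
gripper_width: -0.001
grasp_force: 0.7
```

>>> play_rows(
  commands=[
    [0.8,-2.4,0,0,0,0],
    [0.9,-2.4,0,0,0,0],
  ],
)

```text
time: 10.3
tool_pos: [0.5451, -0.1931, 0.0504]
tool_rot: [0.0, 0.135, 0.991, -0.0]
contact_force: [0.2, 1.3, 0.3]
gripper_width: -0.003
grasp_force: 0.6
```

>>> play_rows(
  commands=[
    [1.1,-2.3,0,0,0,0],
    [1.2,-2.3,0,0,0,0],
  ],
)

```text
time: 10.47
tool_pos: [0.5416, -0.1969, 0.0504]
tool_rot: [0.0, 0.135, 0.991, -0.0]
contact_force: [1.7, 0.5, 0.4]
gripper_width: 0.002
grasp_force: 0.6
```

>>> play_rows(
  commands=[
    [1.4,-2.1,0,0,0,0],
    [1.5,-2,0,0,0,0],
  ],
)

```text
time: 10.63
tool_pos: [0.5377, -0.2, 0.0504]
tool_rot: [0.0, 0.135, 0.991, -0.0]
contact_force: [1.1, 1.9, -0.4]
gripper_width: -0.003
grasp_force: 0.7
```

>>> play_rows(
  commands=[
    [1.6,-1.9,0,0,0,0],
    [1.7,-1.8,0,0,0,0],
  ],
)

```text
time: 10.8
tool_pos: [0.5335, -0.2027, 0.0504]
tool_rot: [0.0, 0.135, 0.991, -0.0]
contact_force: [1.7, 0.9, -0.4]
gripper_width: -0.004
grasp_force: 0.7
```

>>> play_rows(
  commands=[
    [1.8,-1.7,0,0,0,0],
    [1.9,-1.6,0,0,0,0],
  ],
)

```text
time: 10.97
tool_pos: [0.529, -0.2049, 0.0504]
tool_rot: [0.0, 0.135, 0.991, -0.0]
contact_force: [1.8, 1.5, -0.4]
gripper_width: -0.002
grasp_force: 0.7
```

>>> play_rows(
  commands=[
    [2.1,-1.4,0,0,0,0],
    [2.2,-1.2,0,0,0,0],
  ],
)

```text
time: 11.13
tool_pos: [0.5242, -0.2062, 0.0504]
tool_rot: [0.0, 0.135, 0.991, -0.0]
contact_force: [1.2, 0.0, -0.1]
gripper_width: 0.0
grasp_force: 0.6
```

>>> play_rows(
  commands=[
    [2.3,-1.1,0,0,0,0],
    [2.3,-0.9,0,0,0,0],
  ],
)

```text
time: 11.3
tool_pos: [0.5192, -0.2069, 0.0504]
tool_rot: [0.0, 0.135, 0.991, -0.0]
contact_force: [1.5, 0.5, -0.6]
gripper_width: 0.001
grasp_force: 0.9
```

>>> play_rows(
  commands=[
    [2.4,-0.7,0,0,0,0],
    [2.4,-0.5,0,0,0,0],
  ],
)

```text
time: 11.47
tool_pos: [0.5144, -0.2067, 0.0505]
tool_rot: [0.0, 0.135, 0.991, -0.0]
contact_force: [1.7, 0.5, -0.1]
gripper_width: 0.001
grasp_force: 0.8
```

>>> play_rows(
  commands=[
    [2.5,-0.4,0,0,0,0],
    [2.5,-0.2,0,0,0,0],
  ],
)

```text
time: 11.63
tool_pos: [0.5093, -0.2059, 0.0505]
tool_rot: [0.0, 0.135, 0.991, -0.0]
contact_force: [2.5, 0.2, 0.1]
gripper_width: -0.004
grasp_force: 0.8
```

>>> play_rows(
  commands=[
    [2.5,0,0,0,0,0],
    [2.5,0.2,0,0,0,0],
  ],
)

```text
time: 11.8
tool_pos: [0.5045, -0.2044, 0.0504]
tool_rot: [0.0, 0.135, 0.991, -0.0]
contact_force: [1.5, -0.9, -0.4]
gripper_width: -0.0
grasp_force: 0.8
```

>>> play_rows(
  commands=[
    [2.4,0.4,0,0,0,0],
    [2.4,0.6,0,0,0,0],
  ],
)

```text
time: 11.97
tool_pos: [0.5002, -0.2022, 0.0504]
tool_rot: [0.0, 0.135, 0.991, -0.0]
contact_force: [2.4, -1.2, 0.6]
gripper_width: 0.002
grasp_force: 1.0
```

>>> play_rows(
  commands=[
    [2.3,0.8,0,0,0,0],
    [2.3,0.9,0,0,0,0],
  ],
)

```text
time: 12.13
tool_pos: [0.4962, -0.1993, 0.0504]
tool_rot: [0.0, 0.135, 0.991, -0.0]
contact_force: [1.9, -1.4, 0.2]
gripper_width: -0.002
grasp_force: 0.9
```

>>> play_rows(
  commands=[
    [2.2,1.1,0,0,0,0],
    [2.1,1.2,0,0,0,0],
  ],
)

```text
time: 12.3
tool_pos: [0.4926, -0.1958, 0.0503]
tool_rot: [-0.0, 0.135, 0.991, -0.0]
contact_force: [2.7, -1.2, 0.4]
gripper_width: -0.001
grasp_force: 0.9
```

>>> play_rows(
  commands=[
    [2.1,1.4,0,0,0,0],
    [2,1.5,0,0,0,0],
  ],
)

```text
time: 12.47
tool_pos: [0.4897, -0.1924, 0.0506]
tool_rot: [0.0, 0.135, 0.991, -0.001]
contact_force: [1.7, -6.0, 0.9]
gripper_width: 0.004
grasp_force: 2.6
```

Force has jumped to about 6 N. That could be the stop, or it could be the keeper nearby, so I'll check by pushing the opposite wing in open space.

>>> play_rows(
  commands=[
    [-4.5,-4,0,0,0,0],
    [-5,-2.5,0,0,0,0],
    [0,0,-25,0,0,0],
    [0,0,-35,0,0,0],
    [-6,36,0,0,0,0],
  ],
)

```text
time: 12.88
tool_pos: [0.5151, -0.1729, 0.1168]
tool_rot: [0.004, 0.137, 0.99, -0.003]
contact_force: [2.0, -0.5, 1.0]
gripper_width: 0.001
grasp_force: 0.0
```

>>> play_rows(
  commands=[
    [-6,36,0,0,0,0],
    [0,0,0,0,0,0],
    [0,0,20,0,0,0],
    [0,0,25,0,0,0],
    [0,0,15,0,0,0],
  ],
)

```text
time: 13.3
tool_pos: [0.5267, -0.1339, 0.0478]
tool_rot: [-0.002, 0.134, 0.991, 0.001]
contact_force: [-0.8, 0.5, -1.2]
gripper_width: -0.002
grasp_force: 0.0
```

>>> play_rows(
  commands=[
    [0,0,0,0,0,0],
    [0,0,0,0,0,0],
    [0,0,0,0,0,0],
  ],
)

```text
time: 13.55
tool_pos: [0.5279, -0.1347, 0.0504]
tool_rot: [-0.0, 0.135, 0.991, 0.0]
contact_force: [-0.7, -0.3, 0.7]
gripper_width: 0.001
grasp_force: 0.0
```

```bash
python3 - <<'E'
from h import *
s,R=status()
f=grab("top")
cr=cv2.resize(f["image"][165:235,300:385],None,fx=8,fy=8,interpolation=cv2.INTER_CUBIC)
cv2.imwrite("pics/t3.png",cr[:,:,::-1])
E
```

```text
t13.55 fix xy [  0.3 -62.1] z 50.4 F_f [-0.6 -0.5  0.7] M [-0.02  0.02 -0.05] w 0.0 yaw -0.01 tilt [-0.001  0.    -1.   ] q6 -1.69
```

View pics/t3.png

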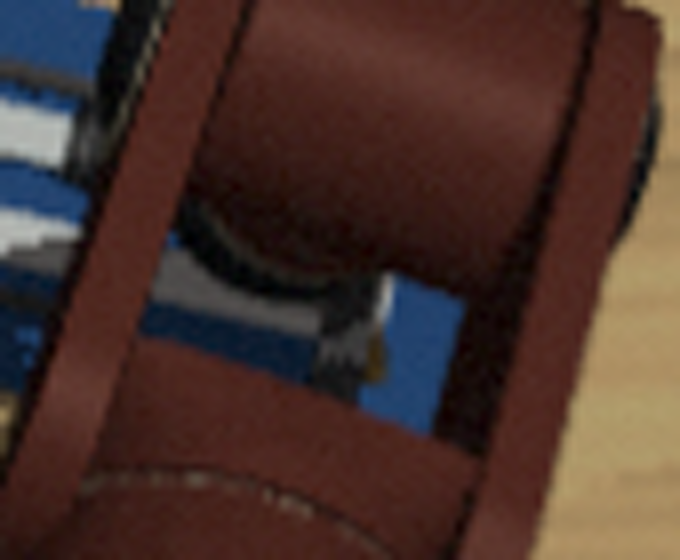

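The arm hides the nut (only a sliver of wing at (375,355)), so I'll go by force instead.

>>> play_rows(
  commands=[
    [-6.3,-2.2,0,0,0,0],
    [-6,-1.7,0,0,0,0],
    [-3.7,-1.7,0,0,0,0],
    [0,0,0,0,0,0],
  ],
)

```text
time: 13.93
tool_pos: [0.543, -0.1452, 0.0511]
tool_rot: [0.001, 0.135, 0.991, -0.0]
contact_force: [0.5, -0.4, -0.5]
gripper_width: -0.002
grasp_force: 0.0
```

>>> play_rows(
  commands=[
    [-2,-1,0,0,0,0],
    [-1.7,-1.1,0,0,0,0],
  ],
)

```text
time: 14.1
tool_pos: [0.5448, -0.1473, 0.0503]
tool_rot: [-0.0, 0.135, 0.991, 0.0]
contact_force: [0.1, 0.3, 0.4]
gripper_width: 0.001
grasp_force: 0.2
```

>>> play_rows(
  commands=[
    [-1.7,-1.2,0,0,0,0],
    [-1.2,-1,0,0,0,0],
  ],
)

```text
time: 14.27
tool_pos: [0.5456, -0.1486, 0.0496]
tool_rot: [-0.002, 0.135, 0.991, 0.002]
contact_force: [-6.8, 8.7, 4.2]
gripper_width: -0.0
grasp_force: 4.5
```

```bash
python3 - <<'E'
from h import *
s,R=status();p=fx(s["tool_pos"])+[0,100];print(theta(*p))
E
```

```text
t14.27 fix xy [ 21.1 -70.7] z 49.6 F_f [-8.9  6.5  4.2] M [ 1.25  0.84 -0.06] w -0.0 yaw -0.03 tilt [-0.004  0.004 -1.   ] q6 -1.7
(np.float64(20.0), np.float64(35.0), np.float64(18.0))
```

>>> play_rows(
  commands=[
    [1,-0.5,0,0,0,0],
    [0,0,0,0,0,0],
  ],
)

```text
time: 14.43
tool_pos: [0.5452, -0.1485, 0.05]
tool_rot: [-0.001, 0.135, 0.991, 0.002]
contact_force: [-0.8, 7.9, 3.1]
gripper_width: -0.001
grasp_force: 3.7
```

```bash
python3 - <<'E'
from h import *
s,R=status();p=fx(s["tool_pos"])+[0,100];print(theta(*p))
E
```

```text
t14.43 fix xy [ 20.7 -70.7] z 50.0 F_f [-2.9  7.4  3.1] M [ 1.08  0.33 -0.03] w -0.0 yaw -0.02 tilt [-0.002  0.004 -1.   ] q6 -1.7
(np.float64(20.0), np.float64(35.0), np.float64(18.0))
```

8 N of tangential force with no movement, five times the running torque: the nut is tight. Backing off and checking.

>>> play_rows(
  commands=[
    [2,3,0,0,0,0],
    [4,4,0,0,0,0],
    [0,0,-30,0,0,0],
    [0,0,-40,0,0,0],
    [0,12,-40,0,0,0],
  ],
)

```text
time: 14.85
tool_pos: [0.5436, -0.1311, 0.1599]
tool_rot: [-0.002, 0.135, 0.991, -0.0]
contact_force: [1.5, -0.8, 0.2]
gripper_width: 0.002
grasp_force: 0.0
```

>>> play_rows(
  commands=[
    [4,20,-20,0,0,0],
    [4,18,0,0,0,0],
    [0,0,0,0,0,0],
    [0,0,0,0,0,0],
    [0,0,0,0,0,0],
  ],
)

```text
time: 15.27
tool_pos: [0.5469, -0.0919, 0.1792]
tool_rot: [-0.001, 0.135, 0.991, -0.0]
contact_force: [0.1, -0.1, 0.1]
gripper_width: 0.003
grasp_force: 0.0
```

```bash
python3 - <<'E'
from h import *
s,R=status(); f=wristcam()
cr=cv2.resize(f["image"][60:300,40:550],None,fx=1.55,fy=1.55,interpolation=cv2.INTER_CUBIC)
cv2.imwrite("pics/w4.png",cr[:,:,::-1])
E
```

```text
t15.27 fix xy [  7.3 -15.7] z 179.2 F_f [ 0.1 -0.1  0.1] M [0.01 0.01 0.01] w 0.0 yaw 0.0 tilt [-0.002 -0.    -1.   ] q6 -1.6
```

View pics/w4.png

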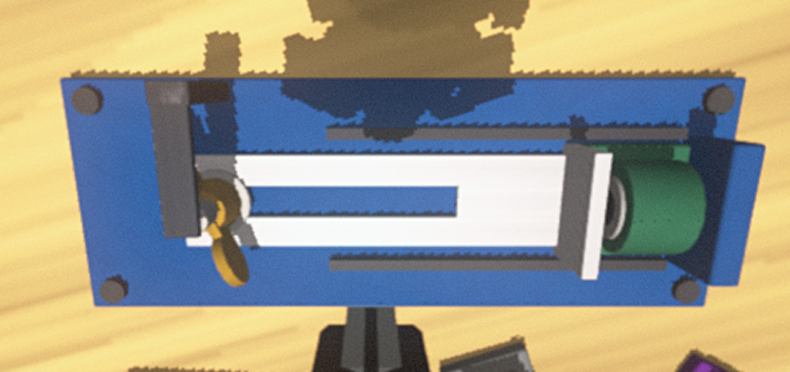

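The fence holds the green bearing against the jaw. The wing rests at about +20° (crop 232,260), and the gripper is clear of everything. Handing in.

```bash
python3 -c "
from plant import manip; print(manip.job_done())"
```

```text
the job is handed in; nothing more can be done
None
```

I pushed the fence home so the bearing sits against the fixed jaw, wound the wing nut clockwise about 310° until it would turn no further, and handed the job in at about 15 s with the gripper clear; no verdict came back.

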